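Rinse the measuring cup on the sprung cup rinser

TASK

Switch the rinser's pump on at the toggle box, then hold the tall measuring cup with the handle mouth-down over the rinser and press it down on the star until the star is fully down, and keep it there for two seconds without forcing the valve. Then set the cup down gently, mouth-down, wholly on the slatted draining rack, leave the pump switched on, and leave the other things where they are.

Things in the scene. Friction and masses are not known exactly. Their poses are not given: they have to be found in the camera images.
- cup: Tall stainless measuring cup, the only one with a handle, standing mouth-down: outside diameter 64 mm, height 92 mm, wall 3 mm, about 0.14 kg. Origin at the centre of the mouth (rim plane, lowest as it stands), z up to its closed end. The strap handle reaches along +x to 67 mm from the axis, 14 mm wide, 10 to 58 mm above the rim; the upper 34 mm are plain wall all round.
- rinser: Bench-top cup rinser, a square stainless pan 170 x 170 mm, fixed to the bench; pan floor 34 mm and pan edge 42 mm above the bench. Origin on the bench under the valve axis, z up. A black six-armed star sits in the middle: arms reach 44 mm from the axis, 6 mm wide; its nozzle dome is 26 mm across and 7 mm higher than the arms. A cup's rim rests on the arms, with the dome inside the mouth.
- valve_axis (a point): Point of the pan, on the valve axis, 42 mm above the bench (level with the pan edge); it does not move with the star. How far the valve is screwed in differs from day to day: at rest the top of the star's arms is anywhere from 12 to 24 mm above this point, at the stop 12 mm lower than at rest, so the stop has to be felt.
- valve (a joint): Travel of the rinser's star: 0 m up at rest, 0.012 m fully down on its stop. It is sprung: about 3 N starts it, about 9 N brings it to the stop (a firm rubber seat), and it returns by itself. More than 35 N on it is forcing it.
- rack: Slatted bamboo draining rack, fixed on the bench: 220 mm along its x, 170 mm along its y, top of the slats 30 mm above the bench. Origin under its centre on the bench.
- switch_box: Aluminium box 80 x 110 mm, lid top 55 mm high, screwed down at the far bench edge. Origin under its centre on the bench. On the lid is the toggle: pivot on the box axis 66 mm above the bench, a round steel bat 60 mm long and 9 to 13 mm thick, which swings along the box's y axis.
- toggle (a joint): Angle of the toggle: 0 rad off (leaning 0.45 rad from upright towards the box's -y), 0.9 rad on (leaning 0.45 rad towards the box's +y). It stays where it is left; about 3 N at 30 mm above the pivot moves it.
- toggle_tip (a point): Free end of the toggle bat.
- small_cup: Small stainless cup without a handle, mouth-down, diameter 56 mm, height 55 mm. Origin at the centre of its rim on the bench. To be left alone.
- planter: Terracotta planter with an aloe, 126 mm across and 108 mm high without the plant. Origin under its centre. To be left alone.
- paddle: Bamboo paddle lying flat, 250 mm long along its x, blade 62 mm wide, 12 mm thick. To be left alone.
- rib: Translucent silicone rib lying flat, kidney-shaped, about 130 mm long and 6 mm thick. To be left alone.
Things that resemble listed ones, but are neither listed nor needed, are in the scene too. What is shaped like the cup but blue or turquoise is not meant.

How it is judged:
On the way, in this order (a step that is already met when the one before it is completed fails the run):
1. the toggle is on (value of joint toggle above 0.75 rad), for 0.1 s.
2. the cup, held in the gripper, upright (mouth-down) and centred on the star within 15 mm, keeps the star fully down (within 1 mm of its stop) for 1.5 s, with the toggle on (value of joint valve above 0.011 m and horizontal distance between cup and rinser below 0.015 m and angle between cup's own z axis and vertical below 0.15 rad and contact force between cup and rinser above 6 N and contact force between the fingers and cup above 1 N and value of joint toggle above 0.75 rad), for 1.5 s.
At the end, for the whole second after the job is handed in: The cup stands at rest mouth-down on the rack's slats, its centre within 80 mm of the rack's centre along the rack's length and 55 mm across, upright within 0.1 rad; the toggle is on (above 0.75 rad); the star is back up (below 2 mm) (x of cup in the frame of rack between -0.08 and 0.08 m and y of cup in the frame of rack between -0.055 and 0.055 m and z of cup in the frame of rack between 0.025 and 0.036 m and angle between cup's own z axis and vertical below 0.1 rad and linear speed of cup below 0.02 m/s and value of joint toggle above 0.75 rad and value of joint valve below 0.002 m); the robot touches nothing.
It fails at once if the valve is forced: more than 35 N between cup and rinser (contact force between cup and rinser above 35 N).
It fails at once if the cup is dropped or banged on the rack: faster than 0.35 m/s within 15 mm of its slats (z of cup in the frame of rack below 0.045 m and horizontal distance between cup and rack below 0.12 m and linear speed of cup above 0.35 m/s).
It fails at once if another thing is moved by more than 20 mm (distance of any of small_cup, planter, paddle, rib from where it was at the start of the episode above 0.02 m).
It also fails if it takes over 64 s, if anything falls off the work surface, if the arm or the gripper's body presses on something with over 40 N, if the wrist force passes 120 N, or if a joint passes its speed limit or range.

ROBOT

A 6-joint arm with a two-finger parallel gripper is mounted at the origin on the work surface. World frame = base frame: x ahead of the robot, y to its left, z up, the work surface at z = 0. Lengths are in m, angles in rad, forces in N, time in s.
With the tool pointing down it reaches from about 0.375 to 0.9 m from the base axis. Payload 3.1 kg.
Tool frame: the origin (TCP) lies on the centre line of the jaws, within the pads' length; the fingertips stand robot.finger_overhang ahead of it and the grasp point (between the pads) lies 2 mm behind it (robot.finger_overhang is the distance from the TCP to the fingertips, in m); z points along the fingers, y is the direction in which the jaws open and shut (so a half turn about z gives the same grasp; the last joint's range is limited). The gripper opens to 87 mm and grips with 3 to 60 N. Pads are 19 mm wide; open, the fingers measure 117 mm over their backs; the gripper's body (75 mm by 190 mm) begins 51 mm behind the grasp point.
Start: joints at [1.008, 0.527, 1.433, -0, 1.181, -0.178], TCP at [0.235, 0.579, 0.24] pointing down, gripper open.
Joint ranges: [-3.08, 3.08], [-0.75, 2.2], [0.22, 2.44], [-1.43, 4.57], [0, 2.65], [-2.85, 2.85]. Speed limits (rad/s): [2.79, 2.79, 3.14, 3.14, 3.14, 3.14].

INTERFACE

Orientations are given as a unit quaternion [x, y, z, w].
In Python, from rig import robot gives the robot as it stands. The module is installed in compiled form; this text tells all that it offers.
- The arm moves only by the tool step_arm, never from a script. Its arguments are lists of equal length, an entry for each row: "slide": the shift along the tool's x, y, z in mm, a list of three; "twist": the turn about the tool's z in degrees. A call has 1 to 20 rows; each row shifts and turns the commanded pose from where the row before left it, along the tool's axes as they then stand; what a row does not reach is not made up. A row lasts 1/12 s, in which the tool goes at most 41.7 mm and 7.16 degrees, less where a joint would pass 70% of its speed; a pose out of reach is approached as far as the arm can. A call is refused whole if a number of a shift passes 41.7 or a number of a turn 7.16, either way. A call with a gripper value outside its range is refused whole. "jaw" is the finger opening in mm, from 0 to 87, set as the call begins (left out, the last holds). The fingers move at their own pace and stop on an object; "force" is the grip in N (left out, the last holds). Time passes only in rows, so rows that do not move let the fingers close. It gives the time, the measured TCP pose, the force and the opening at its end, in the units of the state.
- robot.get_obs(): the state, without advancing time (a new reading comes with each control period).
- robot.camera(name): name is "side" or "top"; returns a dict with "color" (384x512x3 uint8, blue, green, red), "depth" (384x512 float32, m along the optical axis (not along the pixel's ray), 0 where there is no reading), "camera_matrix" (3x3 intrinsics, pixels), "origin" and "orientation" of the camera in the world. Camera axes: x right, y down, z forward; pixel columns grow to the right and rows downward; lengths in m; the calibration is good to about 2 mm. A picture is of the moment at which its call begins.
- robot.hand_in(): hands the job in, once; it reports no verdict.
The state is a dict: "time": time; "q": joint angles; "joint_velocities": joint speeds; "joint_torque": joint torques, N m; "position": TCP position; "tool_rot": TCP orientation; "ft_force": force on the tool from outside, world axes, zero at the start; "moment": the same for the moment, N m; "grip_width": finger opening in m.
Only numpy, scipy, OpenCV 4.12 (cv2) and the standard library are available. Lean on these libraries where they do the work, as an engineer would, in place of code of your own. Each camera call takes 0.05 s, during which the arm holds its last target.

## Working session

There is one attempt and no reset: what is moved stays moved. The work goes in short steps, Python scripts to look and compute and a tool call to move; the robot and the scene stay as the last step left them, time stands still between calls to the robot, and variables do not carry over. Pictures are saved under pics/ and viewed, and the job is handed in when it is done.

Besides the shell and the picture viewer there is one more tool, called after "Call:" by a JSON object that holds its "name" and its "arguments", one argument or row to a line. step_arm: Moves the arm, as the interface text tells. Its arguments: {"type":"object","properties":{"slide":{"type":"array","items":{"type":"array","items":{"type":"number"}}},"twist":{"type":"array","items":{"type":"number"}},"jaw":{"type":"number"},"force":{"type":"number"}},"required":["slide","twist"]}

```bash
mkdir -p pics; cat > h.py <<'E'
import numpy as np, cv2
from scipy.spatial.transform import Rotation as R
from rig import robot
def shot(n,f):
    c=robot.camera(n); cv2.imwrite(f'pics/{f}.png',c['color']); np.savez(f'pics/{f}.npz',**{k:np.array(v) for k,v in c.items()}); return c
def cloud(f):
    c=np.load(f'pics/{f}.npz'); K=c['camera_matrix']; d=c['depth']; v,u=np.mgrid[:384,:512]
    p=np.stack([(u-K[0,2])/K[0,0]*d,(v-K[1,2])/K[1,1]*d,d],-1)
    o=c['orientation']; M=R.from_quat(o).as_matrix() if o.shape==(4,) else o
    w=p@M.T+c['origin']; w[d==0]=np.nan; return w,c['color']
E
python3 - <<'E'
from h import *
for n in('top','side'):
    c=shot(n,n+'0'); print(n,c['origin'],c['orientation'],c['camera_matrix'])
print(robot.get_obs(), robot.finger_overhang)
E
```

```text
top [ 0.26504632 -0.00496994  1.2872616 ] [ 0.71407001 -0.69576283  0.06116457 -0.0477178 ] [[361.64678455   0.         255.22338897]
 [  0.         361.64678455 191.27095951]
 [  0.           0.           1.        ]]
side [ 0.06537413 -1.01055827  1.3949921 ] [ 0.92618652 -0.16192925  0.06423994 -0.33441094] [[439.24838169   0.         255.80348663]
 [  0.         439.24838169 193.06346673]
 [  0.           0.           1.        ]]
{'time': 0.1, 'q': array([ 1.00749168e+00,  5.28358766e-01,  1.43378571e+00, -3.91269320e-06,
        1.18138532e+00, -1.78509009e-01]), 'joint_velocities': array([ 5.14396959e-04, -2.40400623e-03, -2.20358945e-03, -6.04645499e-04,
        7.62045172e-05,  2.44455736e-03]), 'joint_torque': array([-2.14013958e-04, -4.40989101e+01, -1.77150446e+01,  6.35315711e-02,
        5.33914485e-02, -2.68241348e-05]), 'position': array([0.23424397, 0.5787656 , 0.23867465]), 'tool_rot': array([ 1.91212199e-01,  9.81548245e-01, -9.03360883e-04, -3.49382010e-04]), 'ft_force': array([ 0.11351383,  0.40732581, -0.13861193]), 'moment': array([-0.01151552, -0.01692247,  0.03005905]), 'grip_width': 0.0870135061694917} 0.017
```

View pics/top0.png

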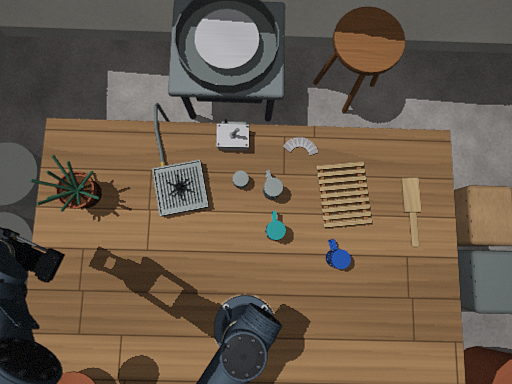

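View pics/side0.png

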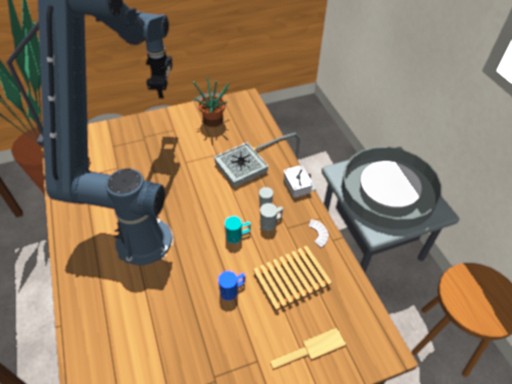

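The top view shows the rinser at (180,187), the switch box at (233,135), the small cup at (240,179) and the steel cup at (273,187) with its handle pointing up-image. The rack is at (345,195), and the turquoise and blue decoys are lower down. Next I'll zoom in and measure.

```bash
python3 - <<'E'
from h import *
t=cv2.imread('pics/top0.png'); s=cv2.imread('pics/side0.png')
a=cv2.resize(t[110:235,140:300],(768,600),interpolation=cv2.INTER_CUBIC); cv2.imwrite('pics/za.png',a)
b=cv2.resize(s[135:245,205:345],(763,600),interpolation=cv2.INTER_CUBIC); cv2.imwrite('pics/zb.png',b)
for f in('top0','side0'):
    w,c=cloud(f); W=w.reshape(-1,3)
    def rep(name,x0,x1,y0,y1,z0,z1):
        m=(W[:,0]>x0)&(W[:,0]<x1)&(W[:,1]>y0)&(W[:,1]<y1)&(W[:,2]>z0)&(W[:,2]<z1)
        p=W[m]; 
        if len(p)<3: print(f,name,len(p)); return
        r=cv2.minAreaRect(p[:,:2].astype(np.float32)); print(f,name,len(p),'mean',p.mean(0).round(4),'rect',np.round(r[0],4),np.round(r[1],4),round(r[2],1),'zmed',np.median(p[:,2]).round(4),p[:,2].max().round(4))
    if f=='top0':
        for n,(u,v) in dict(rins=(180,187),box=(233,135),small=(240,179),cup=(273,187),rack=(345,195),planter=(75,190),paddle=(411,200),turq=(276,230)).items(): print(n,w[v,u].round(4))
    rep('table',.3,.8,-.3,.3,-.02,.012)
E
```

```text
rins [0.4634 0.2316 0.0619]
box [0.651  0.0565 0.0695]
small [0.499  0.0277 0.0516]
cup [ 0.467  -0.0847  0.093 ]
rack [ 0.4563 -0.3442  0.0289]
planter [0.4383 0.5697 0.0955]
paddle [ 0.4475 -0.5873  0.0103]
turq [ 0.324  -0.0973  0.0896]
top0 table 14490 mean [ 0.5056 -0.0195  0.0008] rect [0.5122 0.    ] [0.4244 0.6   ] 0.0 zmed 0.0007 0.0118
side0 table 8911 mean [ 0.5065 -0.0477 -0.0013] rect [0.5158 0.    ] [0.6    0.4314] 90.0 zmed -0.0015 0.012
```

View pics/za.png

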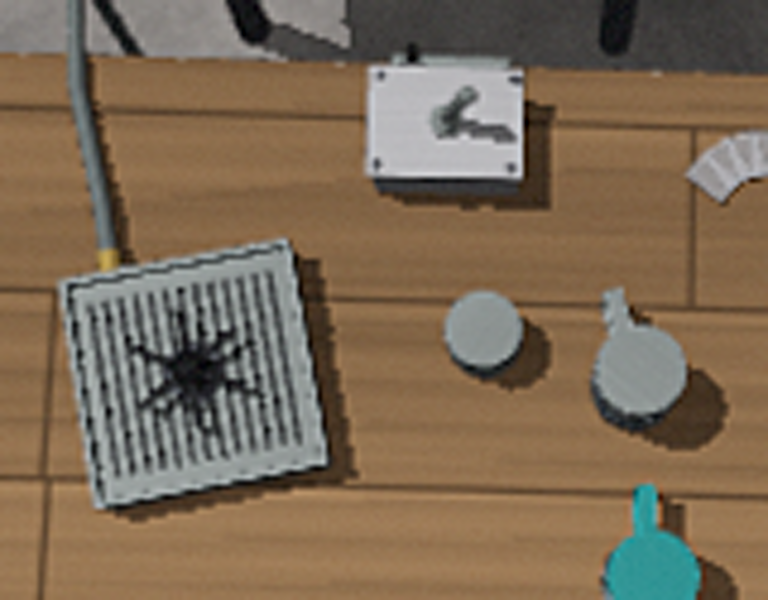

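View pics/zb.png

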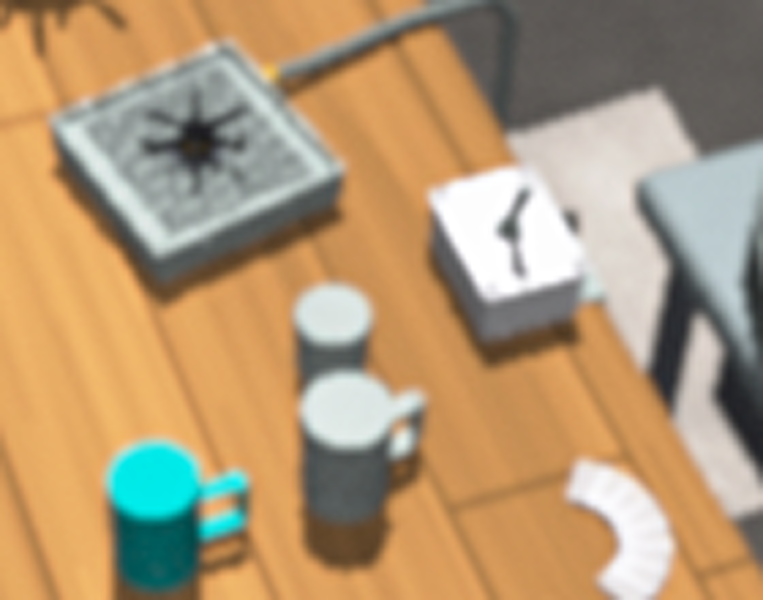

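```bash
python3 - <<'E'
from h import *
for f in('top0','side0'):
    w,c=cloud(f); W=w.reshape(-1,3)
    def rep(name,x0,x1,y0,y1,z0,z1):
        m=(W[:,0]>x0)&(W[:,0]<x1)&(W[:,1]>y0)&(W[:,1]<y1)&(W[:,2]>z0)&(W[:,2]<z1)
        p=W[m]
        if len(p)<3: print(f,name,len(p)); return
        r=cv2.minAreaRect(p[:,:2].astype(np.float32)); cc=cv2.minEnclosingCircle(p[:,:2].astype(np.float32))
        print(f,name,len(p),'mean',p.mean(0).round(4),'rect',np.round(r[0],4),np.round(r[1],4),round(r[2],1),'circ',np.round(cc[0],4),round(cc[1],4),'z',np.median(p[:,2]).round(4))
    rep('boxlid',.57,.72,-.02,.15,.047,.06)
    rep('toggle',.57,.72,-.02,.15,.068,.2)
    m=(np.abs(W[:,0]-.645)<.06)&(np.abs(W[:,1]-.055)<.06)&(W[:,2]>.068)&(W[:,2]<.2)
    print(np.round(W[m][np.argsort(W[m][:,2])],3).tolist())
    rep('cuptop',.42,.53,-.15,-.03,.085,.1)
    rep('handle',.42,.56,-.15,-.03,.03,.075)
    rep('small',.42,.56,-.01,.07,.048,.06)
    rep('rinser',.34,.6,.12,.35,.036,.05)
    rep('star',.40,.53,.17,.29,.050,.08)
    rep('rack',.3,.6,-.5,-.22,.022,.036)
    m=(np.abs(W[:,0]-.465)<.06)&(np.abs(W[:,1]-.235)<.06)&(W[:,2]>.046)
    print('starz',np.sort(W[m][:,2]).round(3)[::max(1,m.sum()//30)])
print(W.shape)
E
```

```text
top0 boxlid 656 mean [0.6533 0.06   0.0557] rect [0.6546 0.0593] [0.0853 0.1123] 0.0 circ [0.6543 0.0596] 0.0693 z 0.0557
top0 toggle 31 mean [0.6529 0.0478 0.1022] rect [0.6544 0.0488] [0.0287 0.0115] 82.5 circ [0.6548 0.0489] 0.0146 z 0.1062
[[0.662, 0.06, 0.069], [0.651, 0.056, 0.07], [0.651, 0.053, 0.07], [0.653, 0.063, 0.073], [0.652, 0.06, 0.077], [0.655, 0.06, 0.078], [0.65, 0.056, 0.083], [0.649, 0.052, 0.087], [0.656, 0.056, 0.088], [0.652, 0.056, 0.089], [0.65, 0.052, 0.094], [0.65, 0.049, 0.096], [0.653, 0.052, 0.098], [0.656, 0.052, 0.1], [0.651, 0.045, 0.105], [0.65, 0.048, 0.106], [0.649, 0.041, 0.109], [0.652, 0.048, 0.112], [0.658, 0.035, 0.117], [0.654, 0.048, 0.117], [0.65, 0.044, 0.117], [0.65, 0.041, 0.118], [0.653, 0.034, 0.119], [0.653, 0.041, 0.12], [0.649, 0.038, 0.12], [0.652, 0.044, 0.121], [0.656, 0.038, 0.121], [0.659, 0.041, 0.123], [0.659, 0.038, 0.123], [0.652, 0.038, 0.123], [0.654, 0.041, 0.126]]
top0 cuptop 283 mean [ 0.4675 -0.0853  0.0924] rect [ 0.4674 -0.0849] [0.0607 0.0623] 89.9 circ [ 0.4678 -0.0852] 0.0318 z 0.0924
top0 handle 64 mean [ 0.481
[... 1860 characters left out ...]
.0214] [0.0581 0.0516] 71.3 circ [0.4979 0.0228] 0.0304 z 0.053
side0 rinser 319 mean [0.4672 0.2286 0.0396] rect [0.4635 0.2325] [0.1746 0.1783] 12.9 circ [0.4638 0.2323] 0.1183 z 0.0388
side0 star 73 mean [0.4644 0.2316 0.0571] rect [0.4695 0.2358] [0.0803 0.0746] 16.6 circ [0.4671 0.2333] 0.0433 z 0.0565
side0 rack 1722 mean [ 0.4559 -0.3458  0.0282] rect [ 0.4584 -0.3404] [0.2219 0.1744] 6.9 circ [ 0.4578 -0.3406] 0.1369 z 0.0282
starz [0.048 0.05  0.05  0.05  0.051 0.052 0.053 0.053 0.053 0.054 0.054 0.054
 0.055 0.055 0.055 0.055 0.055 0.055 0.056 0.056 0.056 0.056 0.057 0.057
 0.058 0.058 0.058 0.059 0.059 0.059 0.06  0.061 0.061 0.061 0.062 0.062
 0.063 0.063 0.064 0.064]
(196608, 3)
```

Call:
{"name": "step_arm", "arguments": {
  "slide": [
    [0,0,0],
    [0,0,0],
    [0,0,0],
    [0,0,0],
    [-16,-33,0],
    [-16,-33,0],
    [-16,-33,0],
    [-16,-33,0],
    [-16,-33,0],
    [-16,-33,0],
    [-16,-33,0],
    [0,0,0]
  ],
  "twist": [-5.5,-5.5,-5.5,-5.5,0,0,0,0,0,0,0,0],
  "jaw": 0
}}

```text
time: 1.1
position: [0.3482, 0.3433, 0.2392]
tool_rot: [0.003, 1.0, -0.002, -0.0]
ft_force: [-0.1, -0.1, 0.2]
grip_width: 0.0147
```

Call:
{"name": "step_arm", "arguments": {
  "slide": [
    [-21.8,-26,0],
    [-21.8,-26,0],
    [-21.8,-26,0],
    [-21.8,-26,0],
    [-21.8,-26,0],
    [-21.8,-26,0],
    [-21.8,-26,0],
    [-21.8,-26,0],
    [-21.8,-26,0],
    [-21.8,-26,0],
    [-21.8,-26,0],
    [-21.8,-26,0],
    [-21.8,-26,0],
    [-21.8,-26,0],
    [0,0,0],
    [0,0,0]
  ],
  "twist": [0,0,0,0,0,0,0,0,0,0,0,0,0,0,0,0]
}}

```text
time: 2.43
position: [0.652, -0.0171, 0.2386]
tool_rot: [0.002, 1.0, 0.0, -0.0]
ft_force: [-0.8, 0.5, -0.5]
grip_width: 0.0006
```

```bash
python3 - <<'E'
from h import *
o=robot.get_obs(); print(o['position'],o['grip_width'],o['q'],R.from_quat(o['tool_rot']).as_matrix().round(4))
E
```

```text
[ 0.65204474 -0.0171397   0.2385795 ] 0.0006455890750753934 [-1.97463060e-01  5.66392808e-01  1.36001761e+00  4.17822593e-04
  1.21603591e+00 -1.76508600e+00] [[-1.0e+00  3.3e-03 -8.0e-04]
 [ 3.3e-03  1.0e+00  6.0e-04]
 [ 8.0e-04  5.0e-04 -1.0e+00]]
```

Call:
{"name": "step_arm", "arguments": {
  "slide": [
    [0,0,24],
    [0,0,24],
    [0,0,24],
    [0,0,24],
    [0,0,22],
    [0,0,0],
    [0,8,0],
    [0,8,0],
    [0,8,0],
    [0,8,0],
    [0,8,0],
    [0,8,0],
    [0,8,0],
    [0,4,0],
    [0,0,0]
  ],
  "twist": [0,0,0,0,0,0,0,0,0,0,0,0,0,0,0]
}}

```text
time: 3.68
position: [0.6514, 0.0452, 0.1218]
tool_rot: [-0.0, 1.0, 0.0, 0.0]
ft_force: [-0.2, -0.6, -0.3]
grip_width: 0.0004
```

Call:
{"name": "step_arm", "arguments": {
  "slide": [
    [0,3,0],
    [0,3,0],
    [0,2,0],
    [0,0,0]
  ],
  "twist": [0,0,0,0]
}}

```text
time: 4.02
position: [0.6513, 0.052, 0.1215]
tool_rot: [0.0, 1.0, 0.0, -0.0]
ft_force: [-0.0, -1.2, 1.9]
grip_width: 0.0001
```

Call:
{"name": "step_arm", "arguments": {
  "slide": [
    [0,2,0],
    [0,2,0],
    [0,0,0]
  ],
  "twist": [0,0,0]
}}

```text
time: 4.27
position: [0.6513, 0.0562, 0.1214]
tool_rot: [0.0, 1.0, 0.0, -0.0]
ft_force: [0.7, -2.0, 0.8]
grip_width: 0.0005
```

```bash
python3 - <<'E'
from h import *
s=shot('side','side1')['color']; t=shot('top','top1')['color']
a=cv2.resize(s[140:240,230:350],(600,500),interpolation=2)
cv2.imwrite('pics/z1.png',a)
E
```

```text
(no output)
```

View pics/z1.png

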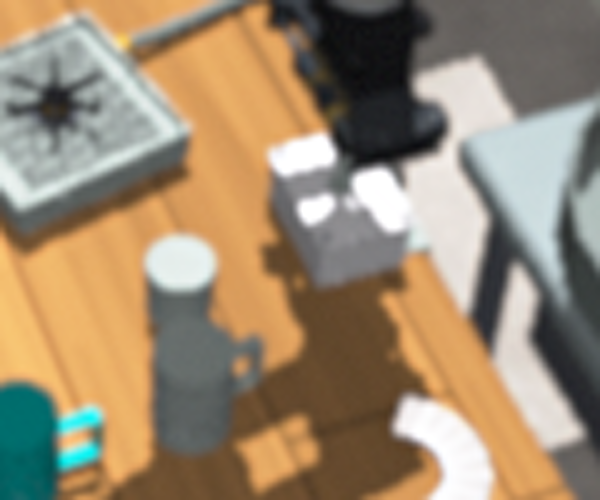

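The gripper hides the bat. I'll push on gently until I feel the stop.

Call:
{"name": "step_arm", "arguments": {
  "slide": [
    [0,2,0],
    [0,2,0],
    [0,0,0]
  ],
  "twist": [0,0,0]
}}

```text
time: 4.62
position: [0.6512, 0.0603, 0.1213]
tool_rot: [0.0, 1.0, 0.0, -0.0]
ft_force: [-0.2, -1.6, -0.5]
grip_width: 0.0005
```

Call:
{"name": "step_arm", "arguments": {
  "slide": [
    [0,2,0],
    [0,2,0],
    [0,0,0]
  ],
  "twist": [0,0,0]
}}

```text
time: 4.87
position: [0.6512, 0.0644, 0.1215]
tool_rot: [0.0, 1.0, 0.0, -0.0]
ft_force: [-0.0, -1.2, -0.4]
grip_width: 0.0002
```

Call:
{"name": "step_arm", "arguments": {
  "slide": [
    [0,-25,0],
    [0,-25,0],
    [0,-30,0],
    [0,-35,0],
    [0,-35,0],
    [0,0,0]
  ],
  "twist": [0,0,0,0,0,0]
}}

```text
time: 5.37
position: [0.6523, -0.0922, 0.122]
tool_rot: [0.003, 1.0, -0.001, 0.001]
ft_force: [0.4, 0.2, 0.2]
grip_width: 0.0004
```

```bash
python3 - <<'E'
from h import *
s=shot('side','side2')['color']; t=shot('top','top2')['color']
a=cv2.resize(s[140:240,230:350],(480,400),interpolation=2);b=cv2.resize(t[115:165,200:260],(480,400),interpolation=2)
cv2.imwrite('pics/z2.png',np.hstack([a,b])[:, :800])
for f in('top2','side2'):
    w,_=cloud(f);W=w.reshape(-1,3)
    m=(np.abs(W[:,0]-.653)<.03)&(np.abs(W[:,1]-.065)<.05)&(W[:,2]>.07)&(W[:,2]<.14)
    p=W[m];p=p[np.argsort(p[:,2])]; print(len(p),p[::3].round(3).tolist())
E
```

```text
0 []
29 [[0.648, 0.056, 0.07], [0.654, 0.06, 0.076], [0.65, 0.063, 0.081], [0.649, 0.062, 0.088], [0.651, 0.067, 0.094], [0.648, 0.072, 0.102], [0.648, 0.073, 0.107], [0.653, 0.074, 0.11], [0.654, 0.079, 0.116], [0.647, 0.072, 0.119]]
```

View pics/z2.png

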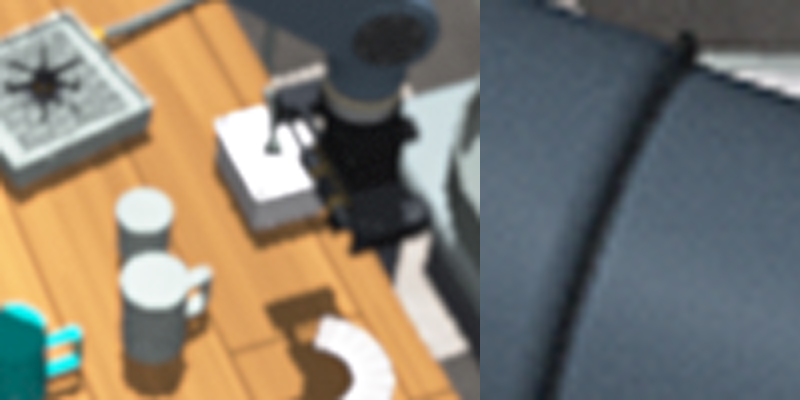

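Call:
{"name": "step_arm", "arguments": {
  "slide": [
    [0,0,-27],
    [0,0,-27],
    [0,0,-26],
    [30,0,0],
    [31,0,0],
    [31,0,0],
    [31,1,0],
    [31,2,0],
    [31,2,0],
    [0,0,0],
    [0,0,0]
  ],
  "twist": [0,0,0,0,0,0,0,0,0,0,0],
  "jaw": 87
}}

```text
time: 6.38
position: [0.4645, -0.0787, 0.2017]
tool_rot: [-0.0, 1.0, 0.001, -0.001]
ft_force: [0.7, -0.5, -0.1]
grip_width: 0.0658
```

```bash
python3 - <<'E'
from h import *
s=shot('side','side3')['color']; t=shot('top','top3')['color']
a=cv2.resize(s[140:240,230:350],(480,400),interpolation=2);b=cv2.resize(t[115:165,200:260],(480,400),interpolation=2)
cv2.imwrite('pics/z3.png',cv2.resize(np.hstack([a,b]),(800,333)))
for f in('top0','side0','top3','side3'):
    w,_=cloud(f);W=w.reshape(-1,3)
    m=(np.abs(W[:,0]-.653)<.025)&(np.abs(W[:,1]-.06)<.05)&(W[:,2]>.07)&(W[:,2]<.14)
    p=W[m]; 
    if len(p)>5:
        l=cv2.fitLine(p.astype(np.float32),cv2.DIST_HUBER,0,.01,.01).ravel(); l[:3]*=np.sign(l[2]); print(f,len(p),'lean y',np.arctan2(l[1],l[2]),'x',np.arctan2(l[0],l[2]), p[p[:,2].argsort()][-6:].mean(0).round(3))
E
```

```text
top0 29 lean y -0.40433198 x 0.037472524 [0.655 0.04  0.123]
side0 21 lean y -0.2993702 x 0.044598285 [0.653 0.036 0.12 ]
top3 39 lean y 0.47576314 x -0.02853032 [0.655 0.082 0.123]
side3 33 lean y 0.38334823 x -0.039102886 [0.652 0.078 0.118]
```

View pics/z3.png

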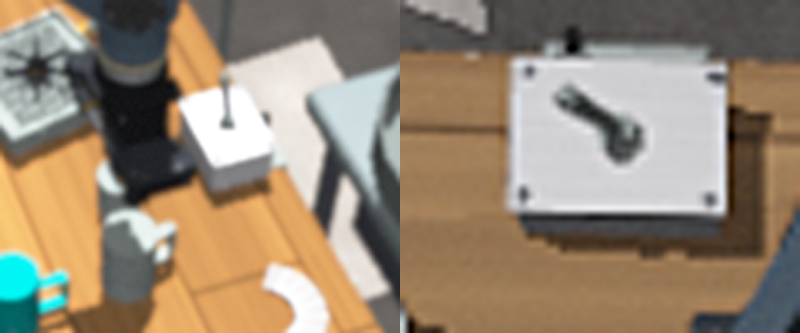

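The toggle now leans about 0.43 rad towards +y, against 0.4 rad the other way before, so it is on. Next is the grasp.

Call:
{"name": "step_arm", "arguments": {
  "slide": [
    [-2,-8,0],
    [0,0,30],
    [0,0,30],
    [0,0,25],
    [0,0,20],
    [0,0,12],
    [0,0,6],
    [0,0,0]
  ],
  "twist": [0,0,0,0,0,0,0,0]
}}

```text
time: 7.15
position: [0.4688, -0.0892, 0.077]
tool_rot: [0.0, 1.0, 0.0, -0.001]
ft_force: [-0.2, -0.8, 0.1]
grip_width: 0.087
```

Call:
{"name": "step_arm", "arguments": {
  "slide": [
    [0,0,0],
    [0,0,0],
    [0,0,0],
    [0,0,0],
    [0,0,0],
    [0,0,0],
    [0,0,0],
    [0,0,0]
  ],
  "twist": [0,0,0,0,0,0,0,0],
  "jaw": 50,
  "force": 45
}}

```text
time: 7.82
position: [0.4684, -0.0887, 0.0793]
tool_rot: [0.0, 1.0, -0.0, 0.0]
ft_force: [-0.3, 2.6, 6.9]
grip_width: 0.0621
```

```bash
python3 - <<'E'
from h import *
s=shot('side','side4')['color']
cv2.imwrite('pics/z4.png',cv2.resize(s[160:250,200:320],(800,600),interpolation=2))
print(robot.get_obs())
E
```

```text
{'time': 7.8667, 'q': array([-4.22367319e-01,  6.11189013e-01,  1.93314115e+00,  4.18312102e-04,
        5.96533047e-01, -1.99269952e+00]), 'joint_velocities': array([ 4.84561105e-04, -2.57014997e-03,  5.66794431e-04,  2.39918158e-04,
        3.47681351e-04,  3.68074495e-05]), 'joint_torque': array([-1.05018105e+00, -3.42942059e+01, -7.08430007e+00, -3.31655256e-01,
       -3.28157265e-01,  3.60615908e-03]), 'position': array([ 0.46835836, -0.08871858,  0.07923439]), 'tool_rot': array([ 4.05053604e-04,  9.99999845e-01, -4.21876498e-05,  3.80871505e-04]), 'ft_force': array([-0.16137268,  2.99051454,  6.37818662]), 'moment': array([ 0.3985227 ,  0.11808029, -0.02775771]), 'grip_width': 0.062167206446468164}
```

View pics/z4.png

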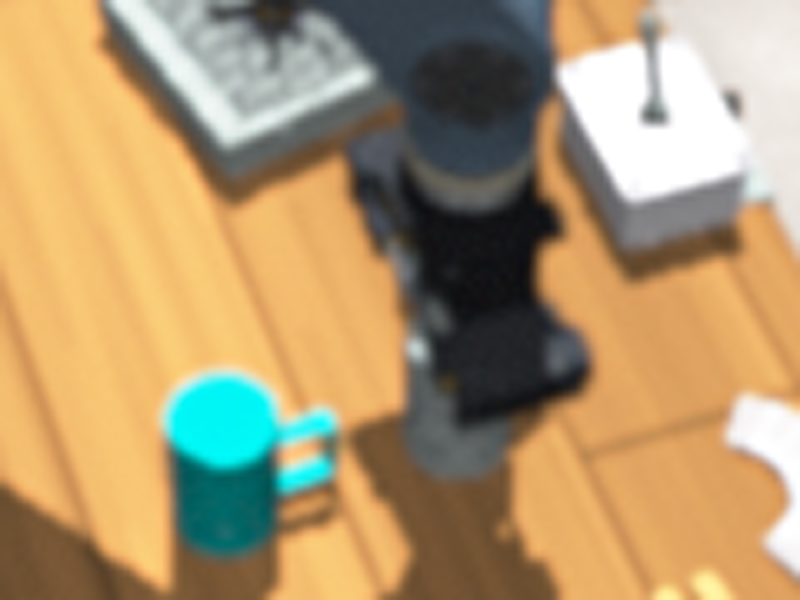

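Call:
{"name": "step_arm", "arguments": {
  "slide": [
    [0,0,-5],
    [0,0,-10],
    [0,0,-20],
    [0,0,-20],
    [0,0,-20],
    [0,0,-20],
    [0,0,0],
    [0,0,0],
    [0,0,0]
  ],
  "twist": [0,0,0,0,0,0,0,0,0]
}}

```text
time: 8.62
position: [0.4675, -0.0888, 0.1729]
tool_rot: [0.0, 1.0, 0.0, -0.001]
ft_force: [-0.3, -0.3, -2.0]
grip_width: 0.0621
```

```bash
python3 - <<'E'
from h import *
s=shot('side','side5')['color']
cv2.imwrite('pics/z5.png',cv2.resize(s[130:250,200:320],(600,600),interpolation=2))
o=robot.get_obs();print(o['ft_force'],o['moment'],o['grip_width'],o['position'])
w,c=cloud('side5'); 
m=(abs(w[...,0]-.4684)<.04)&(abs(w[...,1]+.1187)<.01+.04)&(w[...,2]>.07)&(w[...,2]<.15)
ys,xs=np.where(m);print(m.sum())
# front wall points of cup facing camera
p=w[m]; 
for z0 in np.arange(.07,.15,.01):
    q=p[(p[:,2]>=z0)&(p[:,2]<z0+.01)]
    if len(q): print(round(z0,2),len(q),q[:,0].min().round(3),q[:,0].max().round(3),q[:,1].min().round(3),q[:,1].max().round(3))
E
```

```text
[-0.03473916  0.53048172 -1.25059135] [ 0.03696231  0.01047171 -0.01849869] 0.062026087476558356 [ 0.46729438 -0.08862352  0.17247759]
151
0.08 1 0.448 0.448 -0.113 -0.113
0.09 17 0.435 0.488 -0.124 -0.084
0.1 32 0.433 0.487 -0.126 -0.086
0.11 25 0.433 0.493 -0.123 -0.083
0.12 30 0.432 0.492 -0.124 -0.084
0.13 28 0.432 0.484 -0.125 -0.081
0.14 18 0.433 0.478 -0.127 -0.087
```

View pics/z5.png

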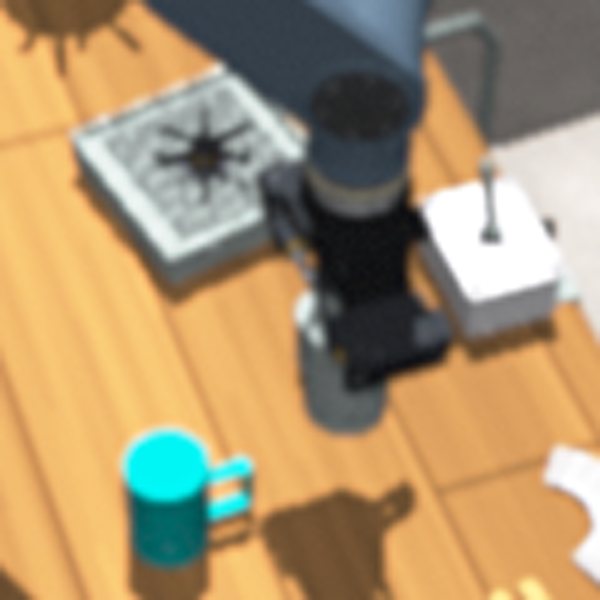

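Call:
{"name": "step_arm", "arguments": {
  "slide": [
    [0,15,0],
    [0,27,0],
    [0,27,0],
    [0,27,0],
    [0,27,0],
    [0,27,0],
    [0,27,0],
    [0,27,0],
    [0,27,0],
    [0,27,0],
    [0,27,0],
    [0,27,0],
    [0,11,0],
    [0,0,0],
    [0,0,0],
    [0,0,0]
  ],
  "twist": [0,0,0,0,0,0,0,0,0,0,0,0,0,0,0,0]
}}

```text
time: 10.0
position: [0.4679, 0.233, 0.1728]
tool_rot: [0.001, 1.0, -0.001, -0.001]
ft_force: [0.1, -1.6, -1.5]
grip_width: 0.0619
```

```bash
python3 - <<'E'
from h import *
s=shot('side','side6')['color']
cv2.imwrite('pics/z6.png',cv2.resize(s[90:210,190:310],(600,600),interpolation=2))
o=robot.get_obs();print(o['ft_force'],o['moment'],o['grip_width'],o['position'])
E
```

```text
[ 0.66961934 -0.0228768  -1.25295839] [0.03927459 0.00754103 0.05915759] 0.062112385310985195 [0.46813515 0.23277257 0.17296918]
```

View pics/z6.png

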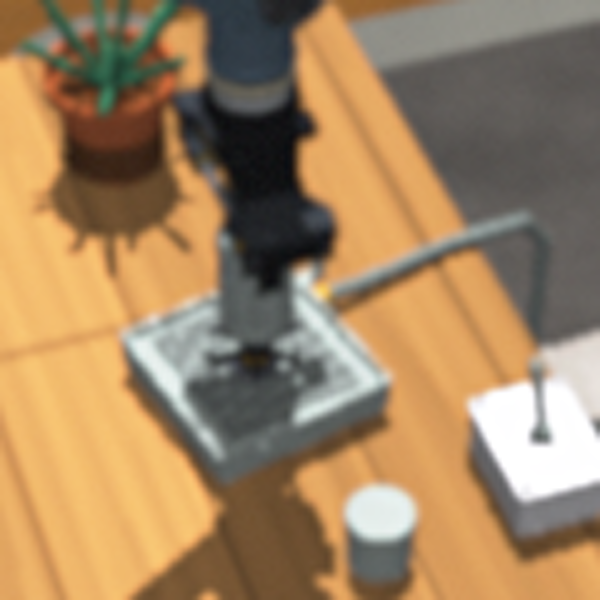

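The cup hangs upright over the star, with the pump toggle still leaning to the on side. Descending to feel for the star.

Call:
{"name": "step_arm", "arguments": {
  "slide": [
    [0,1,5],
    [0,0,5],
    [0,0,5],
    [0,0,5],
    [0,0,3],
    [0,0,0],
    [0,0,0]
  ],
  "twist": [0,0,0,0,0,0,0]
}}

```text
time: 10.63
position: [0.4683, 0.235, 0.1502]
tool_rot: [0.0, 1.0, -0.0, -0.0]
ft_force: [-0.2, -0.1, -1.8]
grip_width: 0.0619
```

Call:
{"name": "step_arm", "arguments": {
  "slide": [
    [0,0,2],
    [0,0,2],
    [0,0,0]
  ],
  "twist": [0,0,0]
}}

```text
time: 10.88
position: [0.4683, 0.2351, 0.1463]
tool_rot: [0.0, 1.0, -0.0, -0.0]
ft_force: [-0.9, -0.0, -1.4]
grip_width: 0.0617
```

Call:
{"name": "step_arm", "arguments": {
  "slide": [
    [0,0,2],
    [0,0,2],
    [0,0,0]
  ],
  "twist": [0,0,0]
}}

```text
time: 11.13
position: [0.4683, 0.235, 0.1422]
tool_rot: [0.0, 1.0, -0.0, -0.0]
ft_force: [0.4, -0.3, -2.0]
grip_width: 0.0621
```

Call:
{"name": "step_arm", "arguments": {
  "slide": [
    [0,0,2],
    [0,0,2],
    [0,0,0]
  ],
  "twist": [0,0,0]
}}

```text
time: 11.38
position: [0.4683, 0.235, 0.1382]
tool_rot: [0.0, 1.0, -0.0, -0.0]
ft_force: [-0.3, 0.3, -1.1]
grip_width: 0.0622
```

Rim is at about 0.059 with no contact yet.

Call:
{"name": "step_arm", "arguments": {
  "slide": [
    [0,0,1.5],
    [0,0,1.5],
    [0,0,0]
  ],
  "twist": [0,0,0]
}}

```text
time: 11.63
position: [0.4687, 0.235, 0.1356]
tool_rot: [0.0, 1.0, -0.0, 0.0]
ft_force: [-0.6, -0.5, 0.9]
grip_width: 0.0621
```

Call:
{"name": "step_arm", "arguments": {
  "slide": [
    [0,0,1.5],
    [0,0,1.5],
    [0,0,0]
  ],
  "twist": [0,0,0]
}}

```text
time: 11.88
position: [0.4687, 0.2351, 0.1327]
tool_rot: [0.0, 1.0, -0.0, 0.0]
ft_force: [-0.4, -0.4, 2.8]
grip_width: 0.0624
```

Call:
{"name": "step_arm", "arguments": {
  "slide": [
    [0,0,1.5],
    [0,0,1.5],
    [0,0,0]
  ],
  "twist": [0,0,0]
}}

```text
time: 12.13
position: [0.4687, 0.2351, 0.1296]
tool_rot: [0.0, 1.0, -0.0, 0.0]
ft_force: [-0.8, -1.4, 4.5]
grip_width: 0.062
```

Call:
{"name": "step_arm", "arguments": {
  "slide": [
    [0,0,1.5],
    [0,0,1.5],
    [0,0,0]
  ],
  "twist": [0,0,0]
}}

```text
time: 12.38
position: [0.4687, 0.2351, 0.1266]
tool_rot: [0.0, 1.0, -0.0, 0.0]
ft_force: [-1.0, 0.3, 5.2]
grip_width: 0.062
```

Call:
{"name": "step_arm", "arguments": {
  "slide": [
    [0,0,1],
    [0,0,0]
  ],
  "twist": [0,0]
}}

```text
time: 12.55
position: [0.4687, 0.2351, 0.1257]
tool_rot: [0.0, 1.0, -0.0, 0.0]
ft_force: [-0.4, -1.2, 5.9]
grip_width: 0.0622
```

Call:
{"name": "step_arm", "arguments": {
  "slide": [
    [0,0,0.7],
    [0,0,0]
  ],
  "twist": [0,0]
}}

```text
time: 12.72
position: [0.4687, 0.2351, 0.1251]
tool_rot: [0.0, 1.0, -0.0, 0.0]
ft_force: [-1.2, -1.0, 6.7]
grip_width: 0.0624
```

Call:
{"name": "step_arm", "arguments": {
  "slide": [
    [0,0,0.5],
    [0,0,0]
  ],
  "twist": [0,0]
}}

```text
time: 12.88
position: [0.4687, 0.2351, 0.1247]
tool_rot: [0.0, 1.0, -0.0, 0.0]
ft_force: [-0.7, -0.8, 7.0]
grip_width: 0.062
```

Call:
{"name": "step_arm", "arguments": {
  "slide": [
    [0,0,0.5],
    [0,0,0]
  ],
  "twist": [0,0]
}}

```text
time: 13.05
position: [0.4688, 0.2351, 0.1245]
tool_rot: [0.0, 1.0, -0.0, 0.0]
ft_force: [-1.6, -0.6, 10.5]
grip_width: 0.062
```

Call:
{"name": "step_arm", "arguments": {
  "slide": [
    [0,0,0.5],
    [0,0,0]
  ],
  "twist": [0,0]
}}

```text
time: 13.22
position: [0.4689, 0.2351, 0.1244]
tool_rot: [0.0, 1.0, -0.0, 0.001]
ft_force: [-2.0, -1.4, 12.1]
grip_width: 0.0619
```

Call:
{"name": "step_arm", "arguments": {
  "slide": [
    [0,0,0.5],
    [0,0,0]
  ],
  "twist": [0,0]
}}

```text
time: 13.38
position: [0.4689, 0.2351, 0.1242]
tool_rot: [0.0, 1.0, 0.0, 0.001]
ft_force: [-1.5, -1.9, 14.5]
grip_width: 0.0621
```

The force now rises steeply with hardly any motion, so the star is on its stop at about 16 N. Holding for 2.5 s.

Call:
{"name": "step_arm", "arguments": {
  "slide": [
    [0,0,0],
    [0,0,0],
    [0,0,0],
    [0,0,0],
    [0,0,0],
    [0,0,0],
    [0,0,0],
    [0,0,0],
    [0,0,0],
    [0,0,0],
    [0,0,0],
    [0,0,0],
    [0,0,0],
    [0,0,0],
    [0,0,0]
  ],
  "twist": [0,0,0,0,0,0,0,0,0,0,0,0,0,0,0]
}}

```text
time: 14.63
position: [0.4689, 0.2351, 0.1242]
tool_rot: [0.0, 1.0, 0.0, 0.001]
ft_force: [-2.7, -2.0, 13.5]
grip_width: 0.0621
```

Call:
{"name": "step_arm", "arguments": {
  "slide": [
    [0,0,0],
    [0,0,0],
    [0,0,0],
    [0,0,0],
    [0,0,0],
    [0,0,0],
    [0,0,0],
    [0,0,0],
    [0,0,0],
    [0,0,0],
    [0,0,0],
    [0,0,0],
    [0,0,0],
    [0,0,0],
    [0,0,0]
  ],
  "twist": [0,0,0,0,0,0,0,0,0,0,0,0,0,0,0]
}}

```text
time: 15.88
position: [0.4689, 0.2351, 0.1243]
tool_rot: [0.0, 1.0, 0.0, 0.001]
ft_force: [-2.4, -2.2, 14.7]
grip_width: 0.0619
```

```bash
python3 - <<'E'
from h import *
o=robot.get_obs();print(o['ft_force'],o['moment'],o['grip_width'],o['position'])
s=shot('side','side7')['color']
cv2.imwrite('pics/z7.png',cv2.resize(s[90:210,190:310],(600,600),interpolation=2))
E
```

```text
[-2.38737373 -2.1926606  14.65940745] [-4.78118851e-01  5.33269833e-01  2.78728437e-04] 0.061868634438595825 [0.46891425 0.23512219 0.12426322]
```

View pics/z7.png

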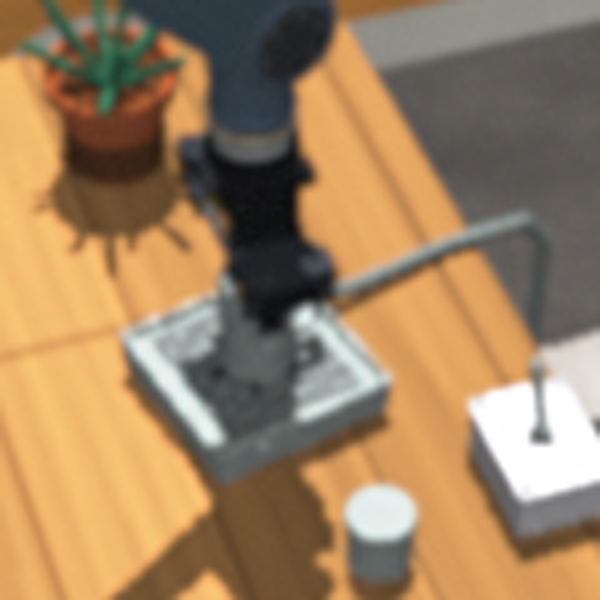

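Call:
{"name": "step_arm", "arguments": {
  "slide": [
    [0,0,-2],
    [0,0,-4],
    [0,0,-8],
    [0,0,-12],
    [0,0,-14],
    [0,0,-10],
    [0,0,0],
    [0,0,0]
  ],
  "twist": [0,0,0,0,0,0,0,0]
}}

```text
time: 16.6
position: [0.4686, 0.2352, 0.173]
tool_rot: [0.0, 1.0, 0.0, 0.0]
ft_force: [0.7, -0.2, -1.9]
grip_width: 0.0618
```

Call:
{"name": "step_arm", "arguments": {
  "slide": [
    [0,-12,0],
    [0,-22,0],
    [0,-32,0],
    [0,-32,0],
    [0,-32,0],
    [0,-32,0],
    [0,-32,0],
    [0,-32,0],
    [0,-32,0],
    [0,-32,0],
    [0,-32,0],
    [0,-32,0],
    [0,-32,0],
    [0,-32,0],
    [0,-32,0],
    [0,-32,0],
    [0,-32,0],
    [0,-32,0],
    [8,-20,0],
    [0,-10,0]
  ],
  "twist": [0,0,0,0,0,0,0,0,0,0,0,0,0,0,0,0,0,0,0,0]
}}

```text
time: 18.27
position: [0.4579, -0.3441, 0.1716]
tool_rot: [0.002, 1.0, 0.0, -0.001]
ft_force: [-0.5, 1.1, -2.0]
grip_width: 0.0624
```

Call:
{"name": "step_arm", "arguments": {
  "slide": [
    [0,0,0],
    [0,0,0],
    [0,0,0]
  ],
  "twist": [0,0,0]
}}

```text
time: 18.52
position: [0.4594, -0.339, 0.1722]
tool_rot: [0.0, 1.0, 0.001, -0.001]
ft_force: [-0.1, -0.5, -2.0]
grip_width: 0.0618
```

```bash
python3 - <<'E'
from h import *
s=shot('side','side8')['color']
cv2.imwrite('pics/z8.png',cv2.resize(s[180:330,220:370],(600,600),interpolation=2))
o=robot.get_obs();print(o['ft_force'],o['moment'],o['grip_width'],o['position'],o['q'])
w,c=cloud('side8');p=w.reshape(-1,3);P=o['position']
p=p[(abs(p[:,0]-P[0])<.04)&(abs(p[:,1]-P[1])<.05)]
for z0 in np.arange(.08,.15,.01):
    q=p[(p[:,2]>=z0)&(p[:,2]<z0+.01)]
    if len(q): print(round(z0,2),len(q),q[:,0].min().round(3),q[:,0].max().round(3),q[:,1].min().round(3))
E
```

```text
[-0.29659097 -0.5625206  -2.05410781] [ 0.13411599  0.04143006 -0.00725141] 0.06221197518922383 [ 0.4596896  -0.33890512  0.17240526] [-8.31091112e-01  5.42928212e-01  1.63344079e+00  4.70789138e-04
  9.67592201e-01 -2.40261014e+00]
0.09 19 0.426 0.478 -0.374
0.1 29 0.424 0.467 -0.374
0.11 18 0.425 0.462 -0.374
0.12 19 0.425 0.448 -0.371
0.13 20 0.426 0.449 -0.372
0.14 22 0.425 0.448 -0.374
```

View pics/z8.png

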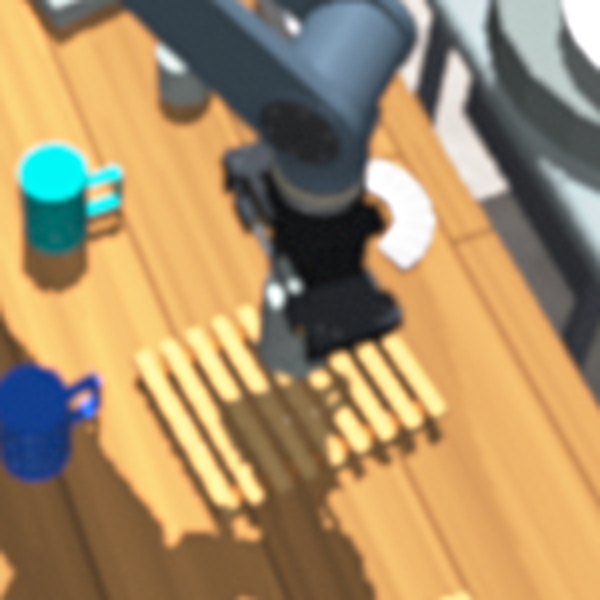

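The cup is upright over the middle of the rack. Lowering it.

Call:
{"name": "step_arm", "arguments": {
  "slide": [
    [0,0,6],
    [0,0,10],
    [0,0,10],
    [0,0,10],
    [0,0,8],
    [0,0,6],
    [0,0,4],
    [0,0,0]
  ],
  "twist": [0,0,0,0,0,0,0,0]
}}

```text
time: 19.23
position: [0.4596, -0.3405, 0.1176]
tool_rot: [0.0, 1.0, 0.001, -0.001]
ft_force: [0.4, -0.5, -2.1]
grip_width: 0.0621
```

Call:
{"name": "step_arm", "arguments": {
  "slide": [
    [0,0,2],
    [0,0,2],
    [0,0,0]
  ],
  "twist": [0,0,0]
}}

```text
time: 19.48
position: [0.4601, -0.341, 0.1149]
tool_rot: [0.0, 1.0, -0.0, 0.0]
ft_force: [-0.3, 0.4, -2.0]
grip_width: 0.0623
```

Call:
{"name": "step_arm", "arguments": {
  "slide": [
    [0,0,1],
    [0,0,1],
    [0,0,0]
  ],
  "twist": [0,0,0]
}}

```text
time: 19.73
position: [0.46, -0.3409, 0.1129]
tool_rot: [0.0, 1.0, -0.0, 0.0]
ft_force: [-0.4, 0.2, -1.4]
grip_width: 0.0618
```

Call:
{"name": "step_arm", "arguments": {
  "slide": [
    [0,0,1],
    [0,0,1],
    [0,0,0]
  ],
  "twist": [0,0,0]
}}

```text
time: 19.98
position: [0.4599, -0.3408, 0.1107]
tool_rot: [0.0, 1.0, 0.0, -0.0]
ft_force: [0.8, -0.3, -2.6]
grip_width: 0.0618
```

Call:
{"name": "step_arm", "arguments": {
  "slide": [
    [0,0,1],
    [0,0,0]
  ],
  "twist": [0,0]
}}

```text
time: 20.15
position: [0.46, -0.3409, 0.1097]
tool_rot: [0.0, 1.0, 0.0, -0.0]
ft_force: [-0.7, -0.0, -1.9]
grip_width: 0.062
```

Call:
{"name": "step_arm", "arguments": {
  "slide": [
    [0,0,0.7],
    [0,0,0]
  ],
  "twist": [0,0]
}}

```text
time: 20.32
position: [0.4601, -0.341, 0.1093]
tool_rot: [0.0, 1.0, -0.0, 0.0]
ft_force: [0.1, 0.5, 0.7]
grip_width: 0.0622
```

Call:
{"name": "step_arm", "arguments": {
  "slide": [
    [0,0,0.4],
    [0,0,0]
  ],
  "twist": [0,0]
}}

```text
time: 20.48
position: [0.46, -0.3409, 0.1093]
tool_rot: [0.0, 1.0, -0.0, 0.0]
ft_force: [-1.1, 1.1, 3.2]
grip_width: 0.0621
```

Call:
{"name": "step_arm", "arguments": {
  "slide": [
    [0,0,0],
    [0,0,0],
    [0,0,0],
    [0,0,0],
    [0,0,0],
    [0,0,0],
    [0,0,0],
    [0,0,0]
  ],
  "twist": [0,0,0,0,0,0,0,0],
  "jaw": 87
}}

```text
time: 21.15
position: [0.46, -0.3409, 0.1087]
tool_rot: [0.0, 1.0, 0.0, -0.0]
ft_force: [-0.2, 0.2, -0.5]
grip_width: 0.0866
```

Call:
{"name": "step_arm", "arguments": {
  "slide": [
    [0,0,-8],
    [0,0,-18],
    [0,0,-28],
    [0,0,-30],
    [0,0,-30],
    [0,0,-20],
    [0,30,0],
    [0,35,0],
    [0,35,0],
    [0,35,0],
    [0,35,0],
    [0,35,0],
    [0,35,0],
    [0,35,0],
    [0,35,0],
    [0,30,0],
    [0,0,0],
    [0,0,0]
  ],
  "twist": [0,0,0,0,0,0,0,0,0,0,0,0,0,0,0,0,0,0]
}}

```text
time: 22.65
position: [0.4601, 0.0005, 0.2434]
tool_rot: [-0.002, 1.0, -0.0, 0.0]
ft_force: [-0.5, -0.7, -0.5]
grip_width: 0.0869
```

```bash
python3 - <<'E'
from h import *
s=shot('side','side9')['color'];t=shot('top','top9')['color']
cv2.imwrite('pics/z9.png',np.hstack([cv2.resize(s[130:330,180:380],(400,400),interpolation=2),cv2.resize(t[110:260,180:380],(400,300),interpolation=2)[:,:].copy() if 0 else cv2.resize(t[100:250,230:380],(400,400),interpolation=2)]))
for f in('top9','side9'):
    w,_=cloud(f);W=w.reshape(-1,3)
    m=(abs(W[:,0]-.46)<.06)&(abs(W[:,1]+.341)<.06)&(W[:,2]>.11)&(W[:,2]<.15);p=W[m]
    if len(p)>9:
        print(f,len(p),np.round(cv2.minEnclosingCircle(p[:,:2].astype(np.float32))[0],4),np.median(p[:,2]).round(4)); A=np.c_[p[:,:2],np.ones(len(p))]; print('slope',np.linalg.lstsq(A,p[:,2],rcond=None)[0][:2].round(3))
    m=(abs(W[:,0]-.653)<.025)&(abs(W[:,1]-.06)<.05)&(W[:,2]>.07)&(W[:,2]<.14);p=W[m]
    if len(p)>5:
        l=cv2.fitLine(p.astype(np.float32),cv2.DIST_HUBER,0,.01,.01).ravel();print('toggle',len(p),np.arctan(l[1]/l[2]))
    m=(np.abs(W[:,0]-.465)<.05)&(np.abs(W[:,1]-.235)<.05)&(W[:,2]>.046)&(W[:,2]<.08);p=W[m];print('star',len(p),np.median(p[:,2]) if len(p) else 0)
    m=(abs(W[:,0]-.4995)<.035)&(abs(W[:,1]-.024)<.035)&(W[:,2]>.045)&(W[:,2]<.06);p=W[m]
    if len(p): print('small',len(p),p.mean(0).round(4))
print(robot.get_obs()['ft_force'],robot.get_obs()['position'])
E
```

```text
top9 309 [ 0.4596 -0.3424] 0.1227
slope [ 0.006 -0.045]
toggle 19 0.5982304
star 142 0.05925034722003131
small 26 [0.4948 0.0407 0.0554]
side9 272 [ 0.4578 -0.3433] 0.1205
slope [0.03  0.021]
toggle 36 0.48810428
star 79 0.05655152558173304
small 129 [0.498  0.022  0.0524]
[-0.18763447 -0.0078214   0.45991979] [ 0.46062018 -0.00135959  0.24321655]
```

View pics/z9.png

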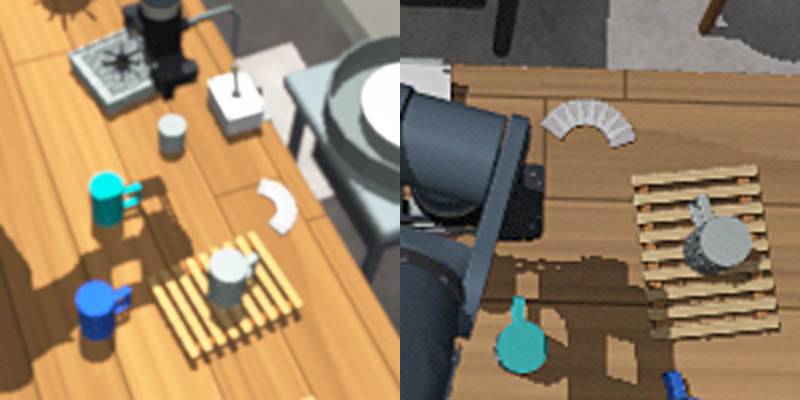

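The cup stands upright in the middle of the rack. The toggle is on, the star is back at its rest height, and nothing else has moved.

```bash
python3 -c "
from rig import robot
print(robot.hand_in())"
```

```text
the job is handed in; nothing more can be done
None
```

The job is handed in at about 23 s of the 64 s allowed; no verdict was reported.

**What I did**
- **Pump:** I pushed the toggle over with closed fingers. From the top camera it went from about -0.40 to +0.48 rad of lean.
- **Rinse:** I gripped the steel cup, lowered it onto the star until the force rose steeply, and held it there for about 2.5 s. The force was about 16 N, and the star had travelled about 12–13 mm.
- **Placing:** I set the cup down mouth-down on the rack and moved the arm clear.

**Last checks**
- **Cup:** its centre is at about (0.459, -0.343), within a few mm of the rack centre. The closed end is 0.121–0.123 m high, which matches standing on the slats, and it looks level within noise.
- **Star:** the measured height is the same as at the start.
- **Small cup:** it is in place in the side view.
- **Other things:** the rib showed no visible shift. I did not measure the rib, planter or paddle again.
- **Robot:** it touches nothing.

**Disagreements**
- The two cameras differ by 2–4 mm.
- My toggle fits vary between views (0.38–0.60 rad of lean), but all clearly show it on. I felt no clear stop when pushing it.
- During the press the moments suggested the cup's rim bore more on one side of the star.

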